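Close the washed dye pots on the click carousel

TASK

Close washed dye pots for storage: screw every loose 60 mm black lid fully down onto a pot of its own on the turntable. A pot can be closed only at the open front place, so turn the square centre knob to click the next pot round to the front each time. Finish with a still uncovered pot clicked in at the front, ready for the next mix, and do not push the other things about.

Things in the scene. Friction and masses are not known exactly. Their poses are not given: they have to be found in the camera images.
- lid0: a black screw lid, mouth down; may be absent. Twelve-sided, 60 mm across flats (normals at multiples of 30 degrees from its x), 29 mm high, 60 g; origin at the centre of its underside, z up. In its rim are three lugs 3.5 mm high, 120 degrees apart; their angle is not marked and differs from lid to lid. See lid1 and lid2 for how lids screw on.
- lid1: a lid alike to lid0; may be absent. First step: set down on a pot's neck, a lid normally stops 13 mm above home (18 if a lug lands on a tooth), its lugs on top of the thread, where turning forward (clockwise from above) only jams. Turned back (anticlockwise) up to 120 degrees it meets a stop over the thread's entry and, let go, drops to about 4.5 mm above home.
- lid2: a lid alike to lid0; may be absent. Second step: from the drop (see lid1) up to 95 degrees clockwise bring it down the last 4.5 mm, evenly with the angle, to the end stop, flush with the pot's shoulder. Let it follow down as it turns. Turning it back raises it and frees it again. Stops are felt as 0.3 Nm or more; forcing past them can tip the lid.
- pot0 (a point): one of four alike white pots fixed on the turntable, body 62 mm across, neck 44.6 mm across, tapering to 37 over its top 5 mm. This point is on the pot's axis where the origin of a fully home lid comes, 85 mm above the table; the mouth is 21 mm above it, the shoulder 1 mm below. z up; it turns with the turntable.
- pot1 (a point): another of the four pots, as pot0, 95 mm from the turntable's axis, a quarter turn from its neighbours
- pot2 (a point): another of the four pots, as pot0, 95 mm from the turntable's axis, a quarter turn from its neighbours
- pot3 (a point): another of the four pots, as pot0, 95 mm from the turntable's axis, a quarter turn from its neighbours
- front (a point): the open front place, fixed to the plinth, on the robot's side, 95 mm from the turntable's axis, at the height of the pot points; an upright brass tab stands 60 mm outside it. A pot clicked in here is free from above; over the other three pots runs a 10 mm steel guard rail, 95 mm from the axis, its top 140 mm above the table.
- knob (a point): top centre of the knob on the turntable's axis: a black square head 26 x 26 mm, 35 mm high, its top 155 mm above the table, above lids and rail, on a thin spindle; its faces' normals lie along this point's x and y axes. Turns the turntable directly.
- turntable (a joint): angle of the turntable (290 mm disc) in its plinth, grows anticlockwise from above, endless both ways. Sprung clicks every 90 degrees (up to 0.6 Nm between them): past half way it pulls itself into the next click, so about 80 degrees of turning by the knob is enough. In a click one pot stands within a few mm of the front place.
- brush: bystander, leave alone: a lying paint brush, 200 mm; origin at the centre of its underside
- mug: bystander, leave alone: a white open mixing cup, 80 mm across, 95 mm tall; origin at the centre of its underside
- bottle_red: bystander, leave alone: a dye bottle, 72 mm across, 190 mm tall; origin at the centre of its underside
- bottle_blue: bystander, leave alone: a dye bottle, 72 mm across, 190 mm tall; origin at the centre of its underside
- tin: bystander, leave alone: a steel tin, 90 mm across, 120 mm tall; origin at the centre of its underside
- wide_lid: bystander, leave alone: a flat black disc lid, 110 mm across, 18 mm high, belongs to a bucket; origin at the centre of its underside
- carton: bystander, leave alone: a lying carton, 300 x 55 x 55 mm; origin at the centre of its underside
- spatula: bystander, leave alone: a lying spatula, 240 mm; origin at the centre of its underside
Not all that is in view belongs to the job. What is shaped like the lid1 but green is not meant.

How it is judged:
At the end, for the whole second after the job is handed in: Every lid that is present sits on a pot, within 4 mm of its axis, less than 1.6 mm above the fully home height and level within 0.06 rad; the turntable is at rest with a pot that has no lid within 8 mm of the front place (((horizontal distance between lid0 and pot0 below 0.004 m and z of lid0 in the frame of pot0 below 0.0016 m and angle between lid0's own z axis and vertical below 0.06 rad) or (horizontal distance between lid0 and pot1 below 0.004 m and z of lid0 in the frame of pot1 below 0.0016 m and angle between lid0's own z axis and vertical below 0.06 rad) or (horizontal distance between lid0 and pot2 below 0.004 m and z of lid0 in the frame of pot2 below 0.0016 m and angle between lid0's own z axis and vertical below 0.06 rad) or (horizontal distance between lid0 and pot3 below 0.004 m and z of lid0 in the frame of pot3 below 0.0016 m and angle between lid0's own z axis and vertical below 0.06 rad)) and ((horizontal distance between lid1 and pot0 below 0.004 m and z of lid1 in the frame of pot0 below 0.0016 m and angle between lid1's own z axis and vertical below 0.06 rad) or (horizontal distance between lid1 and pot1 below 0.004 m and z of lid1 in the frame of pot1 below 0.0016 m and angle between lid1's own z axis and vertical below 0.06 rad) or (horizontal distance between lid1 and pot2 below 0.004 m and z of lid1 in the frame of pot2 below 0.0016 m and angle between lid1's own z axis and vertical below 0.06 rad) or (horizontal distance between lid1 and pot3 below 0.004 m and z of lid1 in the frame of pot3 below 0.0016 m and angle between lid1's own z axis and vertical below 0.06 rad)) and ((horizontal distance between lid2 and pot0 below 0.004 m and z of lid2 in the frame of pot0 below 0.0016 m and angle between lid2's own z axis and vertical below 0.06 rad) or (horizontal distance between lid2 and pot1 below 0.004 m and z of lid2 in the frame of pot1 below 0.0016 m and angle between lid2's own z axis and vertical below 0.06 rad) or (horizontal distance between lid2 and pot2 below 0.004 m and z of lid2 in the frame of pot2 below 0.0016 m and angle between lid2's own z axis and vertical below 0.06 rad) or (horizontal distance between lid2 and pot3 below 0.004 m and z of lid2 in the frame of pot3 below 0.0016 m and angle between lid2's own z axis and vertical below 0.06 rad)) and ((horizontal distance between pot0 and front below 0.008 m and horizontal distance between each of lid0, lid1, lid2 and pot0 above 0.06 m) or (horizontal distance between pot1 and front below 0.008 m and horizontal distance between each of lid0, lid1, lid2 and pot1 above 0.06 m) or (horizontal distance between pot2 and front below 0.008 m and horizontal distance between each of lid0, lid1, lid2 and pot2 above 0.06 m) or (horizontal distance between pot3 and front below 0.008 m and horizontal distance between each of lid0, lid1, lid2 and pot3 above 0.06 m)) and velocity of joint turntable between -0.05 and 0.05 rad/s); the robot touches nothing.
It fails at once if a bystander is pushed more than 50 mm (distance of any of brush, mug, bottle_red, bottle_blue, tin, wide_lid, carton, spatula from where it was at the start of the episode above 0.05 m).
Of lid0, lid1, lid2 only 2 to 3 are there at a start; the rules pass over those that are not, and their reading is None.
At some moment in a run one of lid0, lid1, lid2 may be knocked a few centimetres aside while the robot is not near it.
It also fails if it takes over 210 s, if anything falls off the work surface, if the arm or the gripper's body presses on something with over 40 N, if the wrist force passes 120 N, or if a joint passes its speed limit or range.

ROBOT

A 6-joint arm with a two-finger parallel gripper is mounted at the origin on the work surface. World frame = base frame: x ahead of the robot, y to its left, z up, the work surface at z = 0. Lengths are in m, angles in rad, forces in N, time in s.
With the tool pointing down it reaches from about 0.325 to 0.925 m from the base axis. Payload 3.1 kg.
Tool frame: the origin (TCP) lies midway between the tips of the shut fingers; the grasp point (between the pads) lies robot.grasp_offset behind it (robot.grasp_offset is the distance from the TCP to the grasp point, in m); z points along the fingers, y is the line along which they close (so a half turn about z gives the same grasp; the last joint's range is limited). The gripper opens to 85 mm and grips with 20 to 120 N. Pads are 22 mm wide; open, the fingers measure 114 mm over their backs; the gripper's body (76 mm by 85 mm) begins 54 mm behind the grasp point. The pads swing forward as they close: fully open they stand 13 mm farther back than shut.
Start: joints at [1.139, 0.217, 1.613, -0, 1.311, -0.112], TCP at [0.196, 0.593, 0.195] pointing down, gripper open.
Joint ranges: [-2.75, 2.75], [-0.78, 2.1], [0.31, 2.55], [-1.13, 4.27], [0.13, 2.63], [-2.58, 2.58]. Speed limits (rad/s): [2.79, 2.79, 3.14, 3.14, 3.14, 3.14].

INTERFACE

Orientations are given as a rotation vector (axis times angle).
In Python, from plant import robot gives the robot as it stands. The module is installed in compiled form; this text tells all that it offers.
- The arm moves only by the tool jog_arm, never from a script. Its argument "rows" is one flat list of numbers, 5 for each row, row after row: the opening, from 0 (shut) to 1 (fully open), then the shift along the world's x, y, z in m, then the turn about the world's z in degrees. A call has 1 to 10 rows; each row is the pose to reach, as a shift and turn from the pose commanded when the call began; what a row does not reach only later rows make up. A row lasts 1/12 s, in which the tool goes at most 41.7 mm and 7.16 degrees, less where a joint would pass 70% of its speed; a pose out of reach is approached as far as the arm can. A call with a gripper value outside its range is refused whole. The fingers move at their own pace and stop on an object; "squeeze" is the grip in N (left out, the last holds). Time passes only in rows, so rows that repeat a pose let the fingers close. It gives the time, the measured TCP pose, the force, the opening and the grip force at its end, in the units of the state.
- robot.state(): the state, without advancing time (a new reading comes with each control period).
- robot.camera(name): name is "side" or "top"; returns a dict with "pixels" (400x640x3 uint8, red, green, blue), "mtx" (3x3 intrinsics, pixels), "R" (3x3) and "t" (3): a world point X has camera coordinates R X + t. Camera axes: x right, y down, z forward; pixel columns grow to the right and rows downward; lengths in m; the calibration is good to about 2 mm. A picture is of the moment at which its call begins. There is no depth.
- robot.finish_job(): hands the job in; it is judged then, once.
The state is a dict: "time": time; "joint_pos": joint angles; "dq": joint speeds; "effort": joint torques, N m; "eef_pos": TCP position; "tcp_rot": TCP orientation; "force": force on the tool from outside, world axes, zero at the start; "moment": the same for the moment, N m; "width": finger opening in m; "gripper_force": force on a finger pad.
Only numpy, scipy, OpenCV 4.12 (cv2) and the standard library are available. Lean on these libraries where they do the work, as an engineer would, in place of code of your own. Each camera call takes 0.05 s, during which the arm holds its last target. There are 200 camera calls.

## Working session

There is one attempt and no reset: what is moved stays moved. The work goes in short steps, Python scripts to look and compute and a tool call to move; the robot and the scene stay as the last step left them, time stands still between calls to the robot, and variables do not carry over. Pictures are saved under pics/ and viewed, at most 14 in all, crops included, and the job is handed in when it is done.

Besides the shell and the picture viewer there is one more tool, called after ">>>" as name(argument=value, ...), one argument or row to a line, values as JSON. jog_arm: Moves the arm, as the interface text tells. Its arguments: {"type":"object","properties":{"rows":{"type":"array","items":{"type":"number"}},"squeeze":{"type":"number"}},"required":["rows"]}

```bash
mkdir -p pics
cat > h.py <<'E'
import numpy as np, cv2
from plant import robot
def snap(n,f):
    c=robot.camera(n); cv2.imwrite('pics/'+f+'.png',c['pixels'][:,:,::-1]); np.savez('pics/'+f+'.npz',**{k:c[k] for k in('pixels','mtx','R','t')}); return c
def ray(f,u,v,z):
    c=np.load('pics/'+f+'.npz'); d=c['R'].T@np.linalg.inv(c['mtx'])@[u,v,1]; o=-c['R'].T@c['t']; return (o+d*(z-o[2])/d[2]).round(4)
def proj(f,X):
    c=np.load('pics/'+f+'.npz'); p=c['mtx']@(c['R']@np.array(X)+c['t']); return (p[:2]/p[2]).round(1)
def crop(f,x0,y0,x1,y1,k,o):
    im=cv2.imread('pics/'+f+'.png')[y0:y1,x0:x1]; cv2.imwrite('pics/'+o+'.png',cv2.resize(im,None,fx=k,fy=k,interpolation=cv2.INTER_CUBIC))
E
python3 - <<'E'
from h import *
snap('top','t0');snap('side','s0');s=robot.state();print(s, robot.grasp_offset)
for f in('t0','s0'):
    c=np.load('pics/'+f+'.npz');print(-c['R'].T@c['t'],c['R'],c['mtx'])
E
```

```text
{'time': 0.1, 'joint_pos': array([ 1.13877738e+00,  2.17736944e-01,  1.61480774e+00,  1.24562535e-06,
        1.31131146e+00, -1.12148943e-01]), 'dq': array([-0.00023935, -0.00380403, -0.002266  ,  0.00036719,  0.00088451,
       -0.00153116]), 'effort': array([-1.17642499e-03, -3.98076832e+01, -3.04970634e+01, -1.93353740e-04,
        4.29974083e-03, -3.00249280e-05]), 'eef_pos': array([0.19612263, 0.59255007, 0.19364504]), 'tcp_rot': array([-0.50021446, -3.10089491,  0.00342353]), 'force': array([ 0.138696  ,  0.63329586, -0.07791361]), 'moment': array([ 1.33897868e-02, -9.50452702e-03, -9.58403396e-05]), 'gripper_force': 0.0, 'width': 0.08575632790658372} 0.0187
[0.36473105 0.02646319 1.31939904] [[ 4.38277389e-04 -9.99891991e-01  1.46906381e-02]
 [-9.94212206e-01 -2.01395666e-03 -1.07415239e-01]
 [ 1.07433224e-01 -1.45585340e-02 -9.94105704e-01]] [[383.77318122   0.         322.77611729]
 [  0.         383.77318122 205.98904759]
 [  0.           0.           1.        ]]
[-0.69628417 -0.77227833  1.28869725] [[ 0.53777906 -0.84278547 -0.02250179]
 [-0.54639977 -0.32808194 -0.77059038]
 [ 0.64205995  0.42670234 -0.63693339]] [[496.66414161   0.         318.56558551]
 [  0.         496.66414161 199.25860331]
 [  0.           0.           1.        ]]
```

View pics/t0.png

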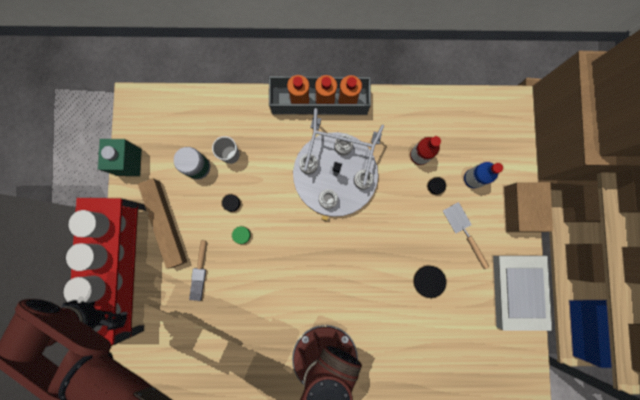

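View pics/s0.png

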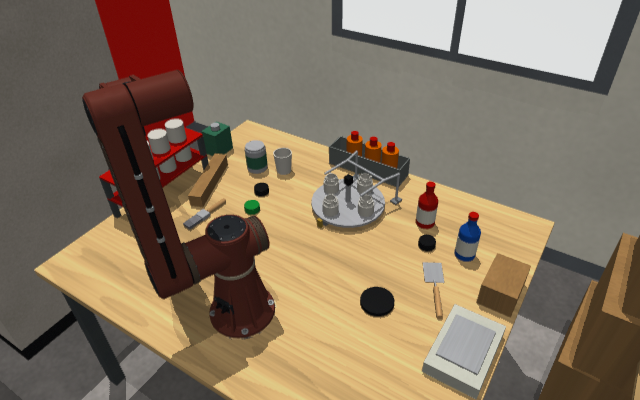

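Top view: black lids near (231,203) and (437,186), green decoy (241,235), turntable centre about (337,169), front pot about (328,200). I'll enlarge the key parts.

Run:
```python
from h import *
im=cv2.imread('pics/t0.png')
a=cv2.resize(im[105:230,280:400],None,fx=4,fy=4,interpolation=cv2.INTER_CUBIC)
b=cv2.resize(im[180:242,211:263],None,fx=4,fy=4,interpolation=cv2.INTER_CUBIC)
c=cv2.resize(im[160:222,411:463],None,fx=4,fy=4,interpolation=cv2.INTER_CUBIC)
w=np.vstack([b,c]); a=cv2.copyMakeBorder(a,0,w.shape[0]-a.shape[0] if w.shape[0]>a.shape[0] else 0,0,0,0); w=cv2.copyMakeBorder(w,0,a.shape[0]-w.shape[0],0,0,0)
cv2.imwrite('pics/c1.png',np.hstack([a,w]))
# dark blobs centroid near lids
for n,(x0,y0,x1,y1) in {'L':(215,190,248,218),'R':(420,172,452,200)}.items():
    p=im[y0:y1,x0:x1].max(2); m=(p<60).astype('uint8')
    k,l,s,cc=cv2.connectedComponentsWithStats(m); i=1+s[1:,4].argmax(); print(n,cc[i]+[x0,y0],s[i])
print('knob',ray('t0',337,169,.155), 'front pot',ray('t0',328,199,.106))
for z in(.015,.029):print(ray('t0',231.5,203,z),ray('t0',437,185.5,z))
```

```text
L [230.96803653 202.69863014] [  8   5  17  17 219]
R [436.29515419 185.59911894] [  8   6  18  17 227]
knob [ 0.6055 -0.0344  0.155 ] front pot [ 0.5183 -0.0079  0.106 ]
[0.5153 0.3186 0.015 ] [ 0.5777 -0.3872  0.015 ]
[0.5137 0.3155 0.029 ] [ 0.5754 -0.3828  0.029 ]
```

View pics/c1.png

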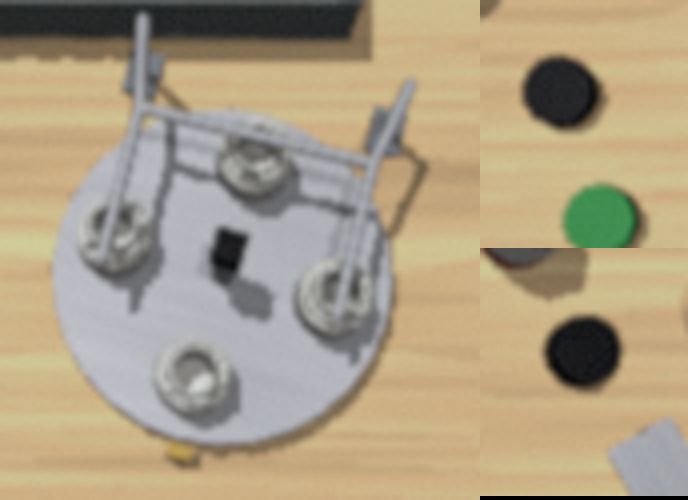

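Run:
```python
from h import *
P=[ray('t0',280+x/4,105+y/4,.106) for x,y in((193,374),(336,294),(255,162),(113,236))]
c=np.mean(P,0)
for p in P: print(p, np.linalg.norm(p-c), np.degrees(np.arctan2(*(p-c)[1::-1])))
print(c, ray('t0',280+182/4,105+455/4,.08), ray('t0',338,166.5,.155), proj('t0',[c[0],c[1],.155]))
ps=proj('s0',[c[0],c[1],.155]);print(ps, proj('s0',P[0]),proj('s0',P[1]),proj('s0',P[2]),proj('s0',P[3]),proj('s0',[.514,.317,.029]),proj('s0',[.575,-.384,.029]))
im=cv2.imread('pics/s0.png')
a=cv2.resize(im[145:235,300:410],None,fx=5,fy=5,interpolation=cv2.INTER_CUBIC)
b=cv2.resize(im[175:220,240:280],None,fx=5,fy=5,interpolation=cv2.INTER_CUBIC)
c=cv2.resize(im[225:270,407:447],None,fx=5,fy=5,interpolation=cv2.INTER_CUBIC)
cv2.imwrite('pics/c2.png',np.hstack([a,np.vstack([b,c])]))
```

```text
[ 0.5199 -0.0087  0.106 ] 0.09102927070453769 163.87952700174273
[ 0.5849 -0.1236  0.106 ] 0.09239395610644673 -104.06256387929149
[ 0.693  -0.0591  0.106 ] 0.08925910667825429 -16.3487874985393
[0.6316 0.0555 0.106 ] 0.0927029563983803 74.83567847790431
[ 0.60735  -0.033975  0.106   ] [ 0.4571 -0.0005  0.08  ] [ 0.6133 -0.0376  0.155 ] [336.8 168.4]
[346.2 177.8] [328.5 198.3] [363.8 198.9] [362.6 178.4] [329.5 177.5] [260.5 187.6] [425.7 240.6]
```

View pics/c2.png

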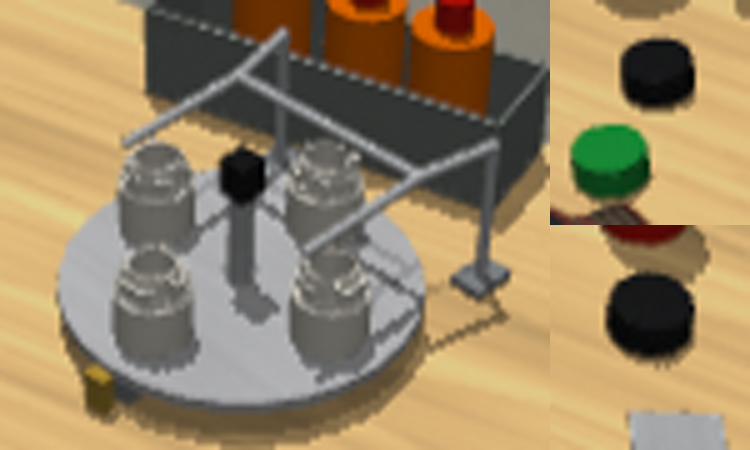

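```bash
cat >> h.py <<'E'
from scipy.optimize import least_squares
def tri(ft,pt,fs,ps,z):
    r=least_squares(lambda x:np.r_[proj(ft,[*x,z])-pt,proj(fs,[*x,z])-ps],[.5,0],diff_step=1e-2); return r.x.round(4),r.fun.round(1)
E
sed -i 's/return (p\[:2\]\/p\[2\]).round(1)/return p[:2]\/p[2]/' h.py
python3 - <<'E'
from h import *
for n,pt,ps,z in [('front',(328.25,198.5),(332,197.4),.106),('right',(364,178.5),(366.4,197.4),.106),('back',(343.8,145.5),(364.8,177),.106),('left',(308.3,164),(331.4,177),.106),('knob',(338,166.5),(348.6,176.6),.155),('L',(230.5,202.3),(261.4,187),.029),('R',(436.4,185.2),(427,239.5),.029),('green',(241.5,234.5),(252.4,202.5),.029),('redbase',(419,160),(427,225),0.)]:
    print(n,*tri('t0',pt,'s0',ps,z))
E
```

```text
front [ 0.5238 -0.0129] [ 1.3 -1.2 -2.   0.7]
right [ 0.5887 -0.1262] [ 0.8 -1.2 -1.5  1.1]
back [ 0.6965 -0.0614] [ 0.6 -1.  -1.3  1.2]
left [0.6338 0.0532] [ 0.7 -0.7 -1.1  0.4]
knob [ 0.6147 -0.0381] [ 0.2 -0.4 -0.5  0.6]
L [0.5172 0.3179] [ 0.3 -0.3 -0.6  0.1]
R [ 0.5788 -0.3835] [ 0.8 -0.7 -1.   0.5]
green [0.4114 0.2803] [-0.2 -1.1 -0.4  1.9]
redbase [ 0.6762 -0.3387] [ 2.1 -1.5 -2.7  0.8]
```

>>> jog_arm(
  rows=[1,0.04,-0.04,0,-3,1,0.08,-0.08,0,-6,1,0.12,-0.12,0,-10,1,0.16,-0.16,0,-15,1,0.2,-0.2,0,-20,1,0.24,-0.22,0,-25,1,0.28,-0.24,0,-30,1,0.318,-0.276,0,-30,1,0.318,-0.276,0,-30],
)

```text
time: 0.85
eef_pos: [0.4781, 0.3445, 0.1945]
tcp_rot: [-1.286, -2.866, 0.001]
force: [0.2, 0.5, -0.1]
width: 0.0853
gripper_force: 0.0
```

>>> jog_arm(
  rows=[1,0.039,-0.0265,-0.04,0,1,0.039,-0.0265,-0.08,0,1,0.039,-0.0265,-0.11,0,1,0.039,-0.0265,-0.11,0],
)

```text
time: 1.18
eef_pos: [0.5099, 0.3148, 0.0748]
tcp_rot: [-1.285, -2.854, 0.022]
force: [-1.8, -0.3, -1.9]
width: 0.0852
gripper_force: 0.0
```

Run:
```python
from h import *
snap('top','t1');snap('side','s1');print(robot.state()['eef_pos'])
im=cv2.imread('pics/s1.png'); t=cv2.imread('pics/t1.png')
a=cv2.resize(im[150:220,220:300],None,fx=5,fy=5,interpolation=cv2.INTER_CUBIC)
cv2.imwrite('pics/c3.png',np.vstack([a[:,:400],cv2.resize(t[290:400,0:220],(400,200))]))
print(proj('s1',[.517,.318,.029]), ray('s1',220,175,.029))
```

```text
[0.51356287 0.31836288 0.08204157]
[260.79613306 187.14194759] [0.4939 0.5195 0.029 ]
```

View pics/c3.png

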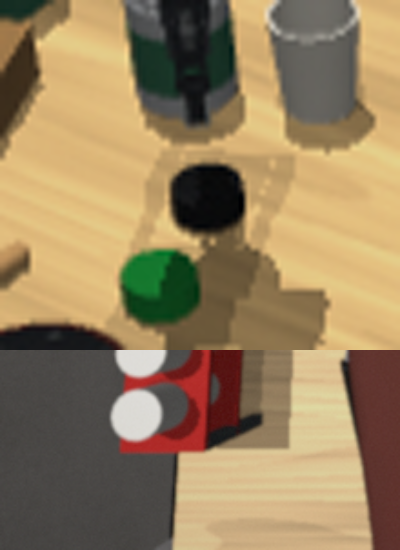

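Run:
```python
from h import *
snap('top','t2');snap('side','s2');p=robot.state()['eef_pos'];print(p,proj('s2',p),proj('t2',p),proj('s2',p+[0,0,.013]))
im=cv2.imread('pics/s2.png'); t=cv2.imread('pics/t2.png')
a=cv2.resize(im[160:210,235:285],None,fx=8,fy=8,interpolation=cv2.INTER_CUBIC)
b=cv2.resize(t[170:220,205:255],None,fx=8,fy=8,interpolation=cv2.INTER_CUBIC)
cv2.imwrite('pics/c4.png',np.hstack([a,b]))
```

```text
[0.51721383 0.32085816 0.08712459] [258.88198137 175.60405203] [225.86415461 199.83801277] [258.56266328 173.02179852]
```

View pics/c4.png

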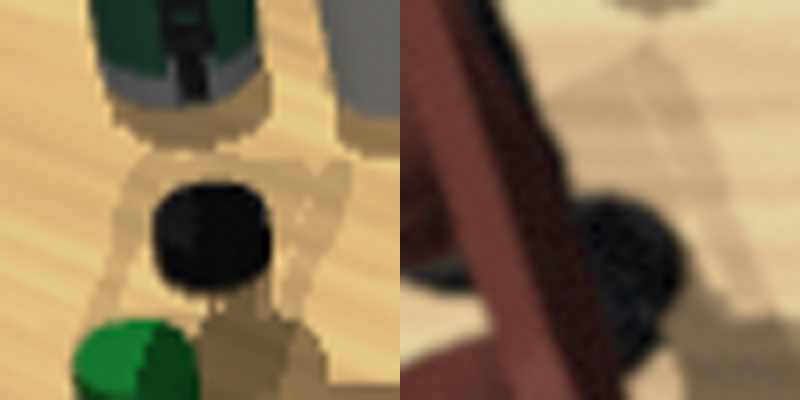

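>>> jog_arm(
  rows=[1,0.001,-0.001,-0.03,0,1,0.001,-0.001,-0.06,0,1,0.001,-0.001,-0.075,0,1,0.001,-0.001,-0.082,0,1,0.001,-0.001,-0.082,0,1,0.001,-0.001,-0.082,0,1,0.001,-0.001,-0.082,0],
)

```text
time: 1.97
eef_pos: [0.5194, 0.3201, 0.0059]
tcp_rot: [1.284, 2.864, 0.006]
force: [-0.4, -0.7, -0.0]
width: 0.0857
gripper_force: 0.0
```

>>> jog_arm(
  rows=[0.75,0,-0.001,-0.003,0,0.6,0,-0.001,-0.003,0,0.5,0,-0.001,-0.003,0,0.5,0,-0.001,-0.003,0,0.5,0,-0.001,-0.003,0,0.5,0,-0.001,-0.003,0],
  squeeze=40,
)

```text
time: 2.47
eef_pos: [0.5172, 0.3176, -0.0001]
tcp_rot: [1.286, 2.866, 0.0]
force: [-0.2, -0.6, -0.2]
width: 0.043
gripper_force: 0.0
```

Run:
```python
from h import *
snap('top','t3');snap('side','s3');p=robot.state()['eef_pos'];print(p,proj('s3',p),proj('t3',p))
im=cv2.imread('pics/s3.png'); t=cv2.imread('pics/t3.png')
a=cv2.resize(im[150:230,220:300],None,fx=5,fy=5,interpolation=cv2.INTER_CUBIC)
b=cv2.resize(t[150:230,185:265],None,fx=5,fy=5,interpolation=cv2.INTER_CUBIC)
cv2.imwrite('pics/c5.png',np.hstack([a,b]))
```

```text
[ 5.17102279e-01  3.17639196e-01 -1.45332354e-04] [261.55707474 192.6670263 ] [232.77874833 202.99266582]
```

View pics/c5.png

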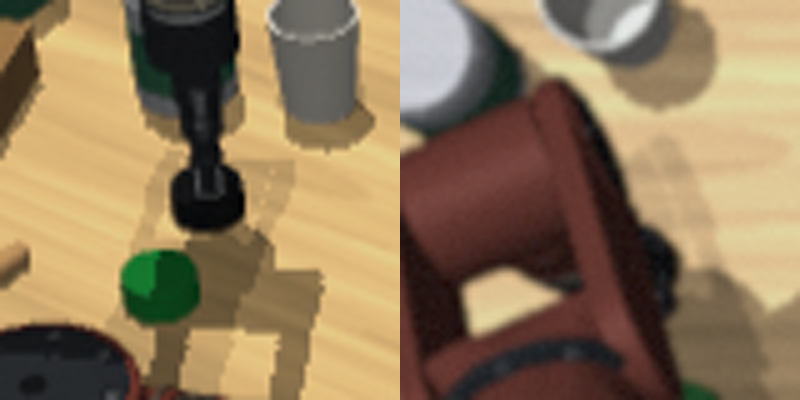

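>>> jog_arm(
  rows=[0.4,0,0,0,0,0.3,0,0,0,0,0.3,0,0,0,0],
)

```text
time: 2.82
eef_pos: [0.5171, 0.3177, -0.0001]
tcp_rot: [-1.286, -2.866, 0.0]
force: [-0.4, 0.4, 0.2]
width: 0.0255
gripper_force: 0.0
```

Run:
```python
from h import *
s=robot.state();print({k:s[k] for k in('eef_pos','force','moment','gripper_force','width','effort','tcp_rot')})
snap('side','s4');snap('top','t4')
im=cv2.imread('pics/s4.png')[165:215,235:285].astype(float)
a=np.clip(im*2.5,0,255).astype('uint8')
cv2.imwrite('pics/c6.png',cv2.resize(a,None,fx=11,fy=11,interpolation=cv2.INTER_CUBIC))
```

```text
{'eef_pos': array([ 5.17094810e-01,  3.17660606e-01, -1.49087600e-04]), 'force': array([-0.4494759 ,  0.39069924,  0.21551215]), 'moment': array([0.00599127, 0.04314333, 0.05364117]), 'gripper_force': 0.0, 'width': 0.025480748624409643, 'effort': array([-2.68285643e-03, -4.16804874e+01, -2.45039427e+01, -2.53640701e-04,
        9.59290155e-04, -4.02829096e-05]), 'tcp_rot': array([-1.28582458e+00, -2.86633786e+00,  1.29781172e-04])}
```

View pics/c6.png

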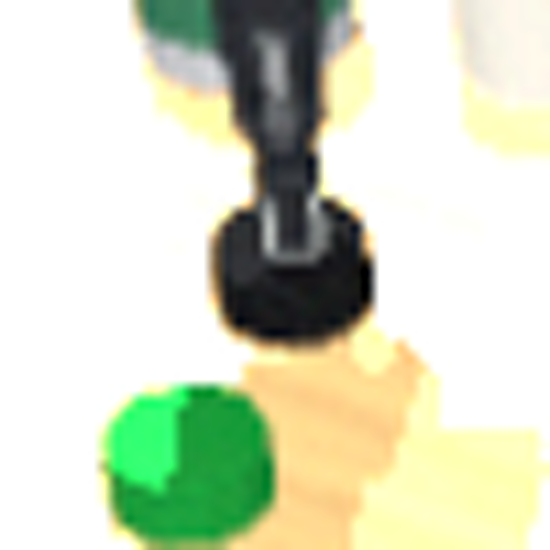

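Run:
```python
from h import *
a=np.radians(41.6);d=np.array([np.cos(a),np.sin(a),0]);p=np.array([.517,.3177,0])
for z in(0,.01,.03,.04):print(z,[proj('s4',p+[0,0,z]-d*k).round(1) for k in(-.0127,.0127,.027)])
q=np.array([.5172,.3209,.0871]);print([proj('s2',q+[0,0,z]-d*k).round(1) for z in (.013,.04) for k in(-.043,.043,.057)])
# joint torque / force check at start picture: gripper in t0,s0
print(proj('s0',[.196,.593,.195]),proj('t0',[.196,.593,.195]))
```

```text
0 [array([261.3, 190.8]), array([261.7, 194.5]), array([262. , 196.7])]
0.01 [array([261.1, 188.9]), array([261.5, 192.7]), array([261.8, 194.8])]
0.03 [array([260.6, 185.1]), array([261. , 188.9]), array([261.3, 191. ])]
0.04 [array([260.4, 183.2]), array([260.8, 186.9]), array([261. , 189.1])]
[array([257.9, 166.9]), array([259.3, 179.4]), array([259.5, 181.5]), array([257.2, 161.5]), array([258.6, 173.9]), array([258.8, 176. ])]
[145.28368523 174.40649877] [117.74906851 307.04582697]
```

>>> jog_arm(
  rows=[0.6,0,0,0.0,0,1,0,0,0.0,0,1,0,0,0,0,1,0,0,0,0,1,0,0,-0.003,0,1,0,0,-0.006,0,1,0,0,-0.006,0,1,0,0,-0.006,0],
)

```text
time: 3.58
eef_pos: [0.5167, 0.3175, -0.0067]
tcp_rot: [-1.286, -2.866, 0.001]
force: [0.5, 0.4, -1.1]
width: 0.0855
gripper_force: 0.0
```

>>> jog_arm(
  rows=[1,0,0,-0.003,0,1,0,0,-0.006,0,1,0,0,-0.006,0],
)

```text
time: 3.83
eef_pos: [0.5165, 0.3174, -0.0129]
tcp_rot: [-1.285, -2.866, 0.002]
force: [0.1, -0.7, 0.1]
width: 0.0854
gripper_force: 0.0
```

>>> jog_arm(
  rows=[1,0,0,-0.003,0,1,0,0,-0.006,0,1,0,0,-0.006,0],
)

```text
time: 4.08
eef_pos: [0.5166, 0.3174, -0.0189]
tcp_rot: [-1.286, -2.866, 0.002]
force: [0.8, 0.4, 0.3]
width: 0.0852
gripper_force: 0.0
```

>>> jog_arm(
  rows=[1,0,0,-0.002,0,1,0,0,-0.004,0,1,0,0,-0.004,0],
)

```text
time: 4.33
eef_pos: [0.5168, 0.3175, -0.0226]
tcp_rot: [-1.286, -2.866, 0.001]
force: [-0.5, -0.3, 0.4]
width: 0.0856
gripper_force: 0.0
```

>>> jog_arm(
  rows=[1,0,0,-0.002,0,1,0,0,-0.004,0,1,0,0,-0.004,0],
)

```text
time: 4.58
eef_pos: [0.5168, 0.3175, -0.0266]
tcp_rot: [-1.286, -2.866, 0.001]
force: [-0.6, 0.4, 0.2]
width: 0.0853
gripper_force: 0.0
```

>>> jog_arm(
  rows=[1,0,0,-0.002,0,1,0,0,-0.004,0,1,0,0,-0.004,0],
)

```text
time: 4.83
eef_pos: [0.5167, 0.3175, -0.0306]
tcp_rot: [-1.286, -2.866, 0.001]
force: [-0.6, 0.5, 0.0]
width: 0.0855
gripper_force: 0.0
```

Run:
```python
from h import *
s=robot.state();print(s['eef_pos'],s['force'])
snap('side','s5')
im=cv2.imread('pics/s5.png')[150:215,230:295].astype(float)
a=np.clip(im*2.5,0,255).astype('uint8')
cv2.imwrite('pics/c7.png',cv2.resize(a,None,fx=9,fy=9,interpolation=cv2.INTER_CUBIC))
```

```text
[ 0.51674329  0.317503   -0.03060108] [-0.64189143  0.51755038  0.04839875]
```

View pics/c7.png

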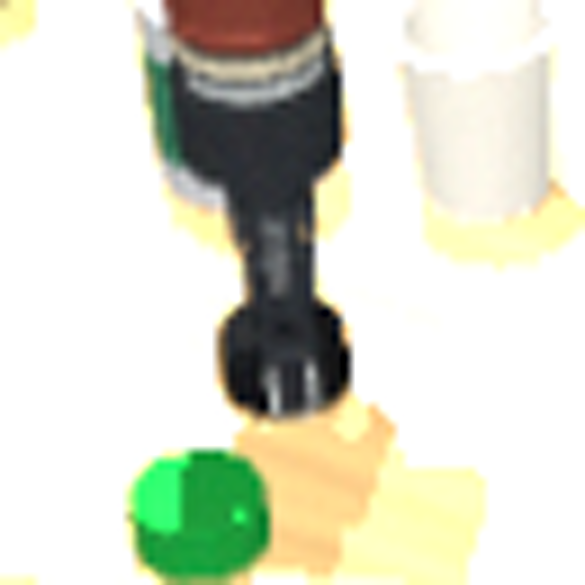

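>>> jog_arm(
  rows=[1,0.001,0,-0.003,0,1,0.001,0,-0.005,0,1,0.001,0,-0.005,0],
)

```text
time: 5.13
eef_pos: [0.5178, 0.3174, -0.0357]
tcp_rot: [-1.286, -2.866, 0.001]
force: [0.2, 0.2, 0.3]
width: 0.0858
gripper_force: 0.0
```

>>> jog_arm(
  rows=[1,0,0,-0.002,0,1,0,0,-0.003,0,1,0,0,-0.003,0],
)

```text
time: 5.38
eef_pos: [0.5178, 0.3175, -0.0385]
tcp_rot: [-1.286, -2.866, 0.001]
force: [-0.7, -0.1, -0.1]
width: 0.0854
gripper_force: 0.0
```

>>> jog_arm(
  rows=[1,0,0,-0.001,0,1,0,0,-0.003,0,1,0,0,-0.003,0],
)

```text
time: 5.63
eef_pos: [0.5179, 0.3175, -0.0415]
tcp_rot: [-1.286, -2.866, 0.001]
force: [-0.8, 0.6, -0.4]
width: 0.0852
gripper_force: 0.0
```

>>> jog_arm(
  rows=[0.75,0,0,0,0,0.6,0,0,0,0,0.5,0,0,0,0,0.5,0,0,0,0,0.5,0,0,0,0],
  squeeze=40,
)

```text
time: 6.05
eef_pos: [0.5187, 0.3179, -0.0406]
tcp_rot: [1.286, 2.866, 0.001]
force: [0.8, 0.2, 1.8]
width: 0.0595
gripper_force: 43.3
```

>>> jog_arm(
  rows=[0.5,0,0,0.03,0,0.5,0,0,0.07,0,0.5,0,-0.02,0.11,-5,0.5,0,-0.06,0.15,-12,0.5,0,-0.1,0.15,-19,0.5,0,-0.14,0.15,-26,0.5,0,-0.18,0.15,-33,0.5,0.001,-0.215,0.15,-40,0.5,0.002,-0.25,0.15,-47,0.5,0.003,-0.28,0.15,-54],
)

```text
time: 6.88
eef_pos: [0.5203, 0.0351, 0.1087]
tcp_rot: [2.454, 1.961, -0.001]
force: [1.0, -0.1, -0.5]
width: 0.0593
gripper_force: 43.6
```

>>> jog_arm(
  rows=[0.5,0,-0.015,0,-7,0.5,0,-0.03,0,-14,0.5,0,-0.04,0,-21,0.5,0,-0.045,0,-28,0.5,0.0005,-0.05,-0.005,-35,0.5,0.0005,-0.05,-0.01,-42,0.5,0.0005,-0.05,-0.01,-46,0.5,0.0005,-0.05,-0.01,-46,0.5,0.0005,-0.05,-0.01,-46,0.5,0.0005,-0.05,-0.01,-46],
)

```text
time: 7.72
eef_pos: [0.5215, -0.0123, 0.0989]
tcp_rot: [-3.022, -0.86, 0.0]
force: [-0.1, -0.3, -0.5]
width: 0.0596
gripper_force: 43.6
```

Run:
```python
from h import *
s=robot.state();print(s['eef_pos'],s['force'],s['moment'],s['width'],s['joint_pos'])
snap('side','s6');snap('top','t6')
p=s['eef_pos'];P=[p[0],p[1],p[2]+.0406]
print(proj('s6',P),proj('t6',P))
a=cv2.imread('pics/s6.png')[145:215,295:365]
b=cv2.imread('pics/t6.png')[150:220,290:360]
cv2.imwrite('pics/c8.png',cv2.resize(np.hstack([a,b]),None,fx=5.7,fy=5.7,interpolation=cv2.INTER_CUBIC))
```

```text
[ 0.52154729 -0.0122688   0.09885688] [-0.13456776 -0.29429099 -0.5408223 ] [-0.02208402 -0.01213068  0.00267114] 0.0596485039489008 [-1.58093336e-01  1.03974082e-01  1.93548426e+00 -1.86945736e-05
  1.10221512e+00  8.58110670e-01]
[329.44319521 191.37592288] [329.69540286 196.61172357]
```

View pics/c8.png

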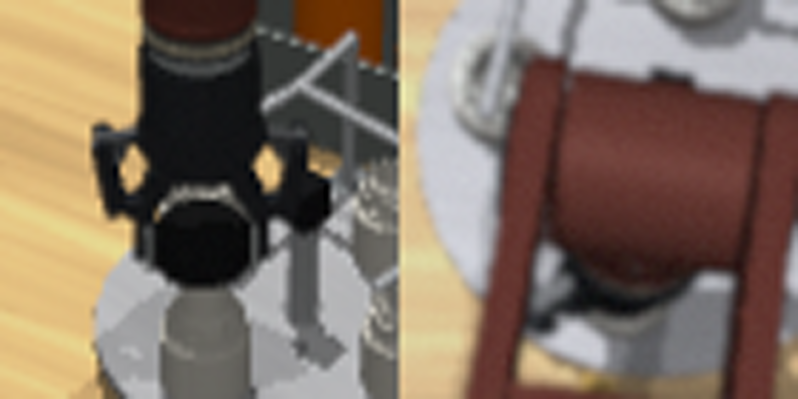

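Side view: held lid centred at crop x≈207 over the pot body at x≈205, so aligned to about 1 mm. Lower it.

>>> jog_arm(
  rows=[0.5,0,0,-0.015,0,0.5,0,0,-0.028,0,0.5,0,0,-0.033,0,0.5,0,0,-0.036,0,0.5,0,0,-0.036,0],
)

```text
time: 8.23
eef_pos: [0.5211, -0.0123, 0.0625]
tcp_rot: [-3.022, -0.858, 0.002]
force: [-1.9, -0.6, -0.7]
width: 0.0595
gripper_force: 43.6
```

>>> jog_arm(
  rows=[0.5,0,0,-0.002,0,0.5,0,0,-0.004,0,0.5,0,0,-0.005,0,0.5,0,0,-0.005,0],
)

```text
time: 8.57
eef_pos: [0.5218, -0.0123, 0.0579]
tcp_rot: [3.022, 0.857, 0.001]
force: [-0.1, -1.0, 0.7]
width: 0.0596
gripper_force: 43.6
```

>>> jog_arm(
  rows=[0.5,0,0,-0.001,0,0.5,0,0,-0.002,0,0.5,0,0,-0.002,0],
)

```text
time: 8.82
eef_pos: [0.5221, -0.0123, 0.0572]
tcp_rot: [3.022, 0.858, 0.0]
force: [-2.5, 0.4, 6.3]
width: 0.0598
gripper_force: 44.4
```

>>> jog_arm(
  rows=[0.5,0,0,-0.001,0,0.5,0,0,-0.002,0,0.5,0,0,-0.002,0],
)

```text
time: 9.07
eef_pos: [0.5222, -0.0123, 0.057]
tcp_rot: [-3.022, -0.858, 0.001]
force: [-8.0, 0.8, 16.5]
width: 0.0596
gripper_force: 45.4
```

>>> jog_arm(
  rows=[0.5,0,0,0.0022,0,0.5,0,0,0.0022,7,0.5,0,0,0.0022,14,0.5,0,0,0.0022,20,0.5,0,0,0.0022,20],
)

```text
time: 9.48
eef_pos: [0.5227, -0.0126, 0.0572]
tcp_rot: [2.825, 1.371, 0.003]
force: [-0.7, -0.6, 5.2]
width: 0.0591
gripper_force: 44.1
```

```bash
cat > st.py <<'E'
from h import *
s=robot.state();print(s['time'],s['eef_pos'].round(4),'F',s['force'].round(1),'M',s['moment'].round(2),s['width'].round(4),s['gripper_force'],'yaw',round(float(np.degrees(s['joint_pos'][0]-s['joint_pos'][5])),1))
E
python3 st.py
```

```text
Traceback (most recent call last):
  File "st.py", line 2, in <module>
    s=robot.state();print(s['time'],s['eef_pos'].round(4),'F',s['force'].round(1),'M',s['moment'].round(2),s['width'].round(4),s['gripper_force'],'yaw',round(float(np.degrees(s['joint_pos'][0]-s['joint_pos'][5])),1))
                                                                                                           ^^^^^^^^^^^^^^^^
AttributeError: 'float' object has no attribute 'round'
```

>>> jog_arm(
  rows=[0.5,0,0,0,7,0.5,0,0,0,14,0.5,0,0,0,20,0.5,0,0,0,20],
)

```text
time: 9.82
eef_pos: [0.523, -0.0127, 0.0568]
tcp_rot: [2.546, 1.837, 0.003]
force: [1.3, -0.8, 2.7]
width: 0.0594
gripper_force: 43.8
```

```bash
sed -i "s/s\['width'\].round(4)/round(s['width'],4)/" st.py; python3 st.py
```

```text
9.8167 [ 0.523  -0.0127  0.0568] F [ 1.3 -0.8  2.7] M [-0.13 -0.13 -0.02] 0.0594 43.818927998654544 yaw -18.4
```

>>> jog_arm(
  rows=[0.5,0,0,0,7,0.5,0,0,0,14,0.5,0,0,0,20,0.5,0,0,0,20],
)

```text
time: 10.15
eef_pos: [0.5236, -0.0154, 0.0568]
tcp_rot: [2.188, 2.245, -0.001]
force: [2.2, -7.4, -0.2]
width: 0.0594
gripper_force: 47.3
```

```bash
python3 st.py
```

```text
10.15 [ 0.5236 -0.0154  0.0568] F [ 2.2 -7.4 -0.2] M [-1.24 -0.34 -0.67] 0.0594 47.3356631048955 yaw 1.3
```

>>> jog_arm(
  rows=[0.5,0,0,0,-3,0.5,0,0,0,-3],
)

```text
time: 10.32
eef_pos: [0.5234, -0.0133, 0.0565]
tcp_rot: [2.251, 2.186, 0.003]
force: [4.1, -2.8, -1.0]
width: 0.0591
gripper_force: 46.7
```

```bash
python3 st.py
```

```text
10.3167 [ 0.5234 -0.0133  0.0565] F [ 4.1 -2.8 -1. ] M [-0.61 -0.6  -0.27] 0.0591 46.71230371110141 yaw -1.7
```

>>> jog_arm(
  rows=[0.8,0,0,0,0,1,0,0,0,0,1,0,0,0,0,1,0,0,0,0],
)

```text
time: 10.65
eef_pos: [0.5207, -0.0118, 0.0555]
tcp_rot: [-2.246, -2.194, 0.001]
force: [0.9, 0.1, 0.2]
width: 0.0857
gripper_force: 0.0
```

Run:
```python
import st
from h import *
snap('side','s7')
p=[.5235,-.0125]
for h in(.0895,.098,.103):print(h,proj('s7',[*p,h+.029]),proj('s7',[*p,h]))
a=cv2.imread('pics/s7.png')[160:220,300:360].astype(float)
cv2.imwrite('pics/c9.png',cv2.resize(np.clip(a*2,0,255).astype('uint8'),None,fx=10,fy=10,interpolation=cv2.INTER_CUBIC))
```

```text
10.65 [ 0.5207 -0.0118  0.0555] F [0.9 0.1 0.2] M [0.05 0.08 0.  ] 0.0857 0.0 yaw -1.3
0.0895 [329.81820556 195.50111432] [329.88033268 201.46975628]
0.098 [329.79976044 193.72906518] [329.86225044 199.73256971]
0.103 [329.78885977 192.68182299] [329.85156473 198.70597778]
```

View pics/c9.png

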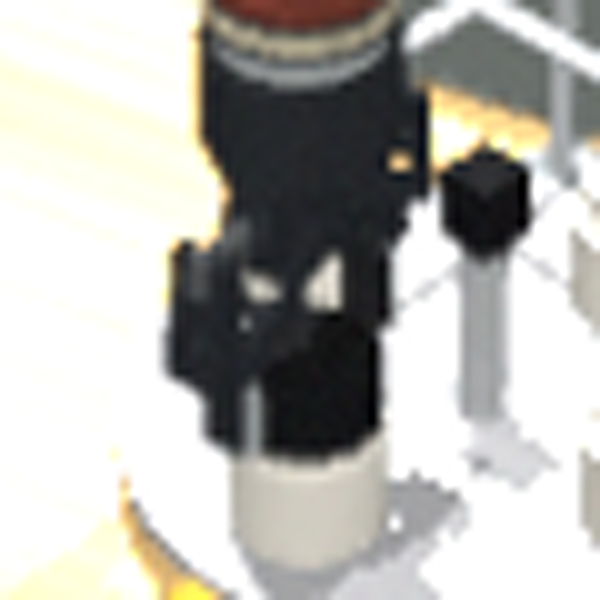

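>>> jog_arm(
  rows=[1,0.002,-0.001,-0.0065,0,1,0.002,-0.001,-0.0065,0,0.7,0.002,-0.001,-0.0065,0,0.5,0.002,-0.001,-0.0065,0,0.5,0.002,-0.001,-0.0065,0,0.5,0.002,-0.001,-0.0065,0],
  squeeze=45,
)

```text
time: 11.2
eef_pos: [0.5236, -0.0133, 0.0498]
tcp_rot: [-2.247, -2.196, 0.0]
force: [-1.4, -0.4, 0.2]
width: 0.0602
gripper_force: 48.2
```

```bash
python3 st.py
```

```text
11.2 [ 0.5236 -0.0133  0.0498] F [-1.4 -0.4  0.2] M [ 0.07  0.09 -0.01] 0.0602 48.16530548865558 yaw -1.3
```

>>> jog_arm(
  rows=[0.5,0,0,-0.0003,-7,0.5,0,0,-0.0007,-14,0.5,0,0,-0.001,-21,0.5,0,0,-0.0013,-28,0.5,0,0,-0.0016,-35,0.5,0,0,-0.0016,-35],
)

```text
time: 11.7
eef_pos: [0.5238, -0.0134, 0.0482]
tcp_rot: [2.804, 1.415, 0.0]
force: [-1.5, -1.3, 1.2]
width: 0.0598
gripper_force: 48.3
```

```bash
python3 st.py
```

```text
11.7 [ 0.5238 -0.0134  0.0482] F [-1.5 -1.3  1.2] M [-0.06  0.12 -0.04] 0.0598 48.34303034044751 yaw -36.4
```

Works well. Continue to the end stop.

>>> jog_arm(
  rows=[0.5,0,0,-0.0003,-7,0.5,0,0,-0.0007,-14,0.5,0,0,-0.001,-21,0.5,0,0,-0.0013,-28,0.5,0,0,-0.0016,-35,0.5,0,0,-0.0019,-42,0.5,0,0,-0.0019,-42],
)

```text
time: 12.28
eef_pos: [0.5221, -0.0127, 0.0459]
tcp_rot: [-3.124, -0.321, 0.005]
force: [-3.7, 0.7, 2.4]
width: 0.0596
gripper_force: 48.5
```

```bash
python3 st.py
```

```text
12.2833 [ 0.5221 -0.0127  0.0459] F [-3.7  0.7  2.4] M [0.16 0.67 0.03] 0.0596 48.51162408995151 yaw -78.2
```

>>> jog_arm(
  rows=[0.5,0,0,-0.0003,-6,0.5,0,0,-0.0006,-12,0.5,0,0,-0.0006,-12],
)

```text
time: 12.53
eef_pos: [0.5219, -0.0128, 0.0452]
tcp_rot: [-3.141, 0.005, 0.006]
force: [-5.4, 0.0, 5.0]
width: 0.0596
gripper_force: 48.6
```

```bash
python3 st.py
```

```text
12.5333 [ 0.5219 -0.0128  0.0452] F [-5.4  0.   5. ] M [ 0.19  0.87 -0.05] 0.0596 48.62088475934797 yaw -90.2
```

>>> jog_arm(
  rows=[0.5,0,0,0,-5,0.5,0,0,0,-7,0.5,0,0,0,-7],
)

```text
time: 12.78
eef_pos: [0.522, -0.01, 0.0452]
tcp_rot: [-3.131, 0.189, 0.006]
force: [-3.8, 8.9, 4.5]
width: 0.0596
gripper_force: 47.9
```

```bash
python3 st.py
```

```text
12.7833 [ 0.522  -0.01    0.0452] F [-3.8  8.9  4.5] M [1.51 0.68 0.79] 0.0596 47.87587038706988 yaw -96.7
```

>>> jog_arm(
  rows=[0.5,0,0,0,4,0.5,0,0,0,4,0.8,0,0,0,4,1,0,0,0,4,1,0,0,0,4,1,0,0,0.03,4,1,0,0,0.07,4,1,0,0,0.09,4,1,0,0,0.09,4],
)

```text
time: 13.53
eef_pos: [0.5294, -0.0146, 0.1423]
tcp_rot: [3.138, -0.091, 0.022]
force: [1.3, 0.1, 0.2]
width: 0.0854
gripper_force: 0.0
```

Run:
```python
import st
from h import *
snap('side','s8');snap('top','t8')
a=cv2.imread('pics/s8.png')[145:215,295:365].astype(float)
b=cv2.imread('pics/t8.png')[150:220,290:360].astype(float)
cv2.imwrite('pics/c10.png',cv2.resize(np.clip(np.hstack([a,b])*1.8,0,255).astype('uint8'),None,fx=5.7,fy=5.7,interpolation=cv2.INTER_CUBIC))
print(proj('s8',[.522,-.0125,.085]),proj('s8',[.522,-.0125,.114]),proj('s8',[.6135,-.0385,.155]))
```

```text
13.5333 [ 0.5294 -0.0146  0.1423] F [1.3 0.1 0.2] M [ 0.08 -0.02  0.06] 0.0854 0.0 yaw -93.3
[329.68179112 202.60431116] [329.61775037 196.65309353] [348.07363286 177.34232371]
```

View pics/c10.png

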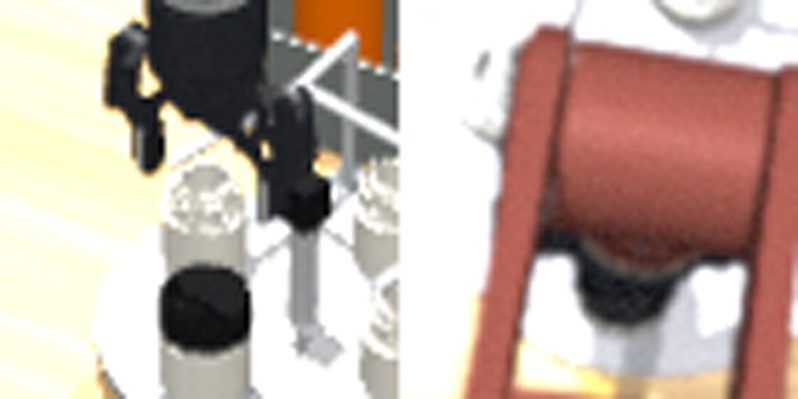

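Lid 1 sits flush and level on the front pot (crop (205,310)). Now the knob.

>>> jog_arm(
  rows=[0.8,0.03,-0.009,0,-4,0.6,0.06,-0.017,0,-9,0.6,0.091,-0.026,0,-9,0.6,0.091,-0.026,0,-9,0.6,0.091,-0.026,0,-9,0.6,0.091,-0.026,0,-9],
)

```text
time: 14.13
eef_pos: [0.6128, -0.0391, 0.1331]
tcp_rot: [-3.123, 0.337, 0.007]
force: [-0.1, -0.2, -0.1]
width: 0.051
gripper_force: 0.0
```

```bash
python3 st.py
```

```text
14.1333 [ 0.6128 -0.0391  0.1331] F [-0.1 -0.2 -0.1] M [0.03 0.02 0.03] 0.051 0.0 yaw -102.3
```

>>> jog_arm(
  rows=[0.6,0,0,-0.02,0,0.6,0,0,-0.035,0,0.6,0,0,-0.047,0,0.6,0,0,-0.047,0,0.4,0,0,-0.047,0,0.2,0,0,-0.047,0,0.2,0,0,-0.047,0,0.2,0,0,-0.047,0,0.2,0,0,-0.047,0],
  squeeze=60,
)

```text
time: 14.88
eef_pos: [0.6146, -0.0336, 0.0891]
tcp_rot: [-3.114, 0.337, 0.001]
force: [1.0, 13.6, -1.5]
width: 0.0251
gripper_force: 62.9
```

```bash
python3 st.py
```

```text
14.8833 [ 0.6146 -0.0336  0.0891] F [ 1.  13.6 -1.5] M [ 1.63 -0.   -0.03] 0.0251 62.87281036376953 yaw -102.1
```

>>> jog_arm(
  rows=[0.2,0.001,0.0055,0,0,0.2,0.001,0.0055,0,7,0.2,0.001,0.0055,0,14,0.2,0.001,0.0055,0,21,0.2,0.001,0.0055,0,28,0.2,0.001,0.0055,0,28],
)

```text
time: 15.38
eef_pos: [0.6146, -0.0349, 0.089]
tcp_rot: [3.111, 0.43, -0.003]
force: [-3.9, -4.2, -0.1]
width: 0.0254
gripper_force: 63.8
```

```bash
python3 st.py
```

```text
15.3833 [ 0.6146 -0.0349  0.089 ] F [-3.9 -4.2 -0.1] M [-0.15  0.71 -1.25] 0.0254 63.818103075027466 yaw -74.3
```

>>> jog_arm(
  rows=[0.2,0,0,0,7,0.2,0,0,0,14,0.2,0,0,0,21,0.2,0,0,0,28,0.2,0,0,0,35,0.2,0,0,0,42,0.2,0,0,0,49,0.2,0,0,0,54,0.2,0,0,0,54],
)

```text
time: 16.13
eef_pos: [0.6158, -0.0365, 0.0889]
tcp_rot: [2.573, 1.795, -0.004]
force: [-0.3, -7.5, -2.9]
width: 0.0251
gripper_force: 63.1
```

```bash
python3 st.py
```

```text
16.1333 [ 0.6158 -0.0365  0.0889] F [-0.3 -7.5 -2.9] M [-0.78  0.38 -0.34] 0.0251 63.12435865402222 yaw -20.3
```

>>> jog_arm(
  rows=[0.2,0,0,0,4,0.2,0,0,0,4,0.5,0,0,0,4,0.6,0,0,0,4,0.6,0,0,0,4,0.6,0,0,0.03,4,0.6,0,0,0.06,4,0.6,0,0,0.1,4,0.6,0,0,0.1,4],
)

```text
time: 16.88
eef_pos: [0.6222, -0.0343, 0.1994]
tcp_rot: [2.504, 1.875, 0.02]
force: [1.9, 0.2, 1.3]
width: 0.0508
gripper_force: 0.0
```

>>> jog_arm(
  rows=[0.8,-0.02,-0.04,0,0,1,-0.03,-0.08,0,0,1,-0.04,-0.12,0,0,1,-0.04,-0.16,0,0,1,-0.04,-0.2,0,0,1,-0.04,-0.24,0,0,1,-0.037,-0.28,0,0,1,-0.037,-0.32,0,0,1,-0.037,-0.347,0,0,1,-0.037,-0.347,0,0],
)

```text
time: 17.72
eef_pos: [0.5784, -0.3872, 0.1892]
tcp_rot: [2.516, 1.873, -0.002]
force: [-0.5, 1.3, -0.3]
width: 0.085
gripper_force: 0.0
```

Run:
```python
import st
from h import *
snap('side','s9');snap('top','t9')
t=cv2.resize(cv2.imread('pics/t9.png')[110:230,280:390],None,fx=4,fy=4,interpolation=cv2.INTER_CUBIC)
b=cv2.resize(cv2.imread('pics/s9.png')[200:290,380:470],None,fx=4,fy=4,interpolation=cv2.INTER_CUBIC)
b=cv2.copyMakeBorder(b,0,120,0,0,0)
cv2.imwrite('pics/c11.png',np.hstack([t,b])[:590])
im=cv2.imread('pics/t9.png')
print(proj('t9',[.5222,-.0128,.106]),proj('s9',[.579,-.3835,.029]))
```

```text
17.7167 [ 0.5784 -0.3872  0.1892] F [-0.5  1.3 -0.3] M [ 0.02  0.   -0.02] 0.085 0.0 yaw -16.7
[329.51942543 197.79104664] [425.98627054 239.93136268]
```

View pics/c11.png

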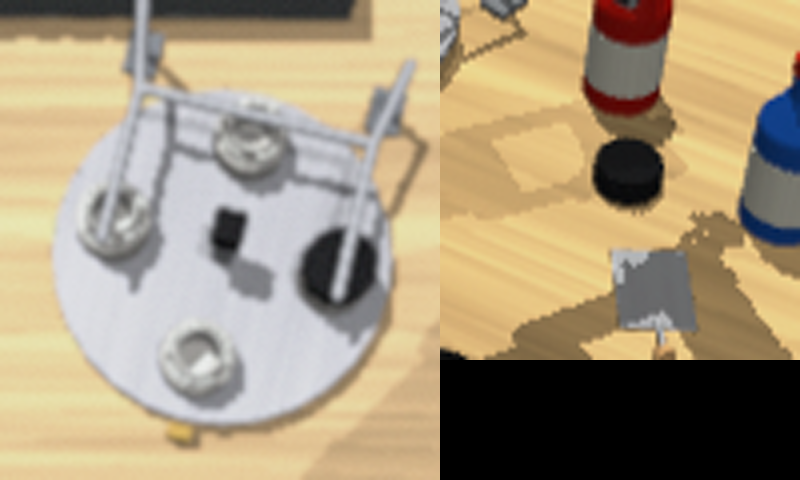

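>>> jog_arm(
  rows=[1,0,0.0025,-0.02,-7,1,0,0.0025,-0.05,-14,1,0,0.0025,-0.08,-21,1,0,0.0025,-0.11,-28,1,0,0.0025,-0.13,-35,1,0,0.0025,-0.13,-42,1,0,0.0025,-0.13,-45,1,0,0.0025,-0.13,-45],
)

```text
time: 18.48
eef_pos: [0.579, -0.3759, 0.058]
tcp_rot: [-3.042, -0.779, 0.0]
force: [0.8, -0.4, -0.4]
width: 0.0854
gripper_force: 0.0
```

Run:
```python
import st
from h import *
# shift of front pot between t0 and t9, s0 and s9
for A,B,(x0,y0,x1,y1) in(('t0','t9',(319,189,338,210)),('s0','s9',(318,188,346,222))):
    a=cv2.imread(f'pics/{A}.png',0).astype(np.float32);b=cv2.imread(f'pics/{B}.png',0).astype(np.float32)
    k=4;T=cv2.resize(a[y0:y1,x0:x1],None,fx=k,fy=k,interpolation=cv2.INTER_CUBIC);S=cv2.resize(b[y0-8:y1+8,x0-8:x1+8],None,fx=k,fy=k,interpolation=cv2.INTER_CUBIC)
    r=cv2.matchTemplate(S,T,cv2.TM_CCOEFF_NORMED);_,m,_,l=cv2.minMaxLoc(r);print(A,np.array(l)/k-8,m)
for d in([0,0],[0,-.004],[.004,0]):print(d,proj('t9',[.522+d[0],-.0128+d[1],.106]),proj('s9',[.522+d[0],-.0128+d[1],.1]))
```

```text
18.4833 [ 0.579  -0.3759  0.058 ] F [ 0.8 -0.4 -0.4] M [-0.02  0.03  0.03] 0.0854 0.0 yaw -61.3
t0 [1.   0.25] 0.9747698903083801
s0 [0. 0.] 0.9695469737052917
[0, 0] [329.51951634 197.85326234] [329.71697629 199.56707761]
[0, -0.004] [330.77345367 197.85617578] [330.62655436 199.91746369]
[0.004, 0] [329.51769869 196.60936334] [330.27418879 198.98491398]
```

>>> jog_arm(
  rows=[1,0,-0.0085,0,0,1,0,-0.0085,-0.02,0,1,0,-0.0085,-0.05,0,1,0,-0.0085,-0.07,0,1,0,-0.0085,-0.08,0,1,0,-0.0085,-0.08,0],
)

```text
time: 18.98
eef_pos: [0.5768, -0.3851, -0.0244]
tcp_rot: [-3.039, -0.779, 0.005]
force: [0.1, 0.5, -1.2]
width: 0.085
gripper_force: 0.0
```

```bash
python3 st.py
```

```text
18.9833 [ 0.5768 -0.3851 -0.0244] F [ 0.1  0.5 -1.2] M [ 0.01  0.03 -0.02] 0.085 0.0 yaw -61.3
```

>>> jog_arm(
  rows=[1,0.0005,0,-0.01,0,1,0.0005,0,-0.018,0,1,0.0005,0,-0.019,0,1,0.0005,0,-0.019,0],
)

```text
time: 19.32
eef_pos: [0.5792, -0.3868, -0.0404]
tcp_rot: [-3.044, -0.778, 0.0]
force: [-0.0, -0.1, 0.3]
width: 0.085
gripper_force: 0.0
```

>>> jog_arm(
  rows=[0.75,0,0,0,0,0.6,0,0,0,0,0.5,0,0,0,0,0.5,0,0,0,0,0.5,0,0,0,0],
  squeeze=45,
)

```text
time: 19.73
eef_pos: [0.5802, -0.3877, -0.039]
tcp_rot: [3.042, 0.777, 0.003]
force: [-0.2, -0.6, 3.6]
width: 0.0604
gripper_force: 48.9
```

```bash
python3 st.py
```

```text
19.7333 [ 0.5802 -0.3877 -0.039 ] F [-0.2 -0.6  3.6] M [ 0.06  0.06 -0.01] 0.0604 48.854701928794384 yaw -61.3
```

>>> jog_arm(
  rows=[0.5,0,0,0.03,0,0.5,0,0,0.07,0,0.5,-0.02,0,0.11,0,0.5,-0.04,0.02,0.14,0,0.5,-0.06,0.05,0.16,0,0.5,-0.06,0.09,0.16,0,0.5,-0.06,0.13,0.16,0,0.5,-0.06,0.17,0.16,0,0.5,-0.06,0.21,0.16,0,0.5,-0.06,0.25,0.16,0],
)

```text
time: 20.57
eef_pos: [0.5182, -0.1349, 0.1192]
tcp_rot: [-3.044, -0.777, 0.0]
force: [0.2, -0.2, -0.8]
width: 0.0599
gripper_force: 49.0
```

>>> jog_arm(
  rows=[0.5,0,0.04,0,0,0.5,0,0.08,0,0,0.5,0,0.11,0,0,0.5,0,0.122,-0.01,0,0.5,0,0.122,-0.02,0,0.5,0,0.122,-0.02,0,0.5,0,0.122,-0.02,0],
)

```text
time: 21.15
eef_pos: [0.5178, -0.0158, 0.0979]
tcp_rot: [-3.044, -0.777, 0.005]
force: [0.2, -0.6, -0.6]
width: 0.06
gripper_force: 49.0
```

```bash
python3 st.py
```

```text
21.15 [ 0.5178 -0.0158  0.0979] F [ 0.2 -0.6 -0.6] M [0.   0.   0.01] 0.06 49.014414958655834 yaw -61.4
```

>>> jog_arm(
  rows=[0.5,0.0035,0.0005,-0.01,0,0.5,0.0035,0.0005,-0.022,0,0.5,0.0035,0.0005,-0.03,0,0.5,0.0035,0.0005,-0.033,0,0.5,0.0035,0.0005,-0.033,0],
)

```text
time: 21.57
eef_pos: [0.5214, -0.0148, 0.0649]
tcp_rot: [-3.043, -0.776, 0.004]
force: [-0.4, 0.9, -0.8]
width: 0.0601
gripper_force: 49.0
```

>>> jog_arm(
  rows=[0.5,0,0,-0.002,0,0.5,0,0,-0.004,0,0.5,0,0,-0.006,0,0.5,0,0,-0.006,0],
)

```text
time: 21.9
eef_pos: [0.5227, -0.0142, 0.0604]
tcp_rot: [3.044, 0.778, 0.0]
force: [0.7, -0.1, -1.1]
width: 0.0599
gripper_force: 49.0
```

```bash
python3 st.py
```

```text
21.9 [ 0.5227 -0.0142  0.0604] F [ 0.7 -0.1 -1.1] M [-0.01 -0.06  0.  ] 0.0599 49.04729375615716 yaw -61.3
```

>>> jog_arm(
  rows=[0.5,0,0,-0.001,0,0.5,0,0,-0.0025,0,0.5,0,0,-0.0025,0],
)

```text
time: 22.15
eef_pos: [0.5228, -0.0143, 0.0579]
tcp_rot: [3.044, 0.778, 0.001]
force: [-0.1, 0.8, -1.3]
width: 0.0601
gripper_force: 49.0
```

```bash
python3 st.py
```

```text
22.15 [ 0.5228 -0.0143  0.0579] F [-0.1  0.8 -1.3] M [ 0.05 -0.05 -0.01] 0.0601 49.02440221980214 yaw -61.3
```

>>> jog_arm(
  rows=[0.5,0,0,-0.001,0,0.5,0,0,-0.002,0,0.5,0,0,-0.002,0],
)

```text
time: 22.4
eef_pos: [0.5226, -0.0143, 0.0558]
tcp_rot: [-3.044, -0.778, -0.0]
force: [1.3, 0.5, -0.2]
width: 0.0597
gripper_force: 49.0
```

```bash
python3 st.py
```

```text
22.4 [ 0.5226 -0.0143  0.0558] F [ 1.3  0.5 -0.2] M [ 0.1 -0.1 -0. ] 0.0597 49.03173118829727 yaw -61.3
```

>>> jog_arm(
  rows=[0.5,0,0,-0.001,0,0.5,0,0,-0.0025,0,0.5,0,0,-0.0025,0],
)

```text
time: 22.65
eef_pos: [0.5225, -0.0143, 0.0532]
tcp_rot: [-3.044, -0.778, 0.0]
force: [0.2, -0.3, -1.0]
width: 0.06
gripper_force: 49.0
```

>>> jog_arm(
  rows=[0.5,0,0,-0.001,0,0.5,0,0,-0.0025,0,0.5,0,0,-0.0025,0],
)

```text
time: 22.9
eef_pos: [0.5225, -0.0143, 0.0507]
tcp_rot: [-3.044, -0.778, 0.0]
force: [0.6, 0.0, 0.1]
width: 0.06
gripper_force: 49.0
```

```bash
python3 st.py
```

```text
22.9 [ 0.5225 -0.0143  0.0507] F [0.6 0.  0.1] M [ 0.11 -0.1   0.01] 0.06 49.0158835798502 yaw -61.3
```

>>> jog_arm(
  rows=[0.5,0,0,-0.001,0,0.5,0,0,-0.002,0,0.5,0,0,-0.002,0],
)

```text
time: 23.15
eef_pos: [0.5227, -0.0143, 0.0499]
tcp_rot: [-3.043, -0.778, 0.001]
force: [-2.1, 0.6, 5.7]
width: 0.0599
gripper_force: 49.6
```

```bash
python3 st.py
```

```text
23.15 [ 0.5227 -0.0143  0.0499] F [-2.1  0.6  5.7] M [0.14 0.36 0.03] 0.0599 49.63090466335416 yaw -61.3
```

>>> jog_arm(
  rows=[1,0,0,0.001,0,1,0,0,0.001,0,1,0,0,0.001,0,1,0,0,0.001,10,1,0,0,0.001,17,1,0,0,0.001,24,1,0,0,0.001,31,1,0,0,0.001,38,1,0,0,0.001,45,1,0,0,0.001,52],
)

```text
time: 23.98
eef_pos: [0.5224, -0.0144, 0.0497]
tcp_rot: [-2.421, -2.002, 0.001]
force: [-0.1, 0.0, 0.1]
width: 0.0854
gripper_force: 0.0
```

>>> jog_arm(
  rows=[1,0,0,0,8,1,0,0,0,8,0.7,0,0,0,8,0.5,0,0,0,8,0.5,0,0,0,8,0.5,0,0,0,8,0.5,0,0,0,8],
)

```text
time: 24.57
eef_pos: [0.5233, -0.0144, 0.0505]
tcp_rot: [2.283, 2.157, 0.001]
force: [1.3, -0.1, 1.9]
width: 0.06
gripper_force: 48.3
```

```bash
python3 st.py
```

```text
24.5667 [ 0.5233 -0.0144  0.0505] F [ 1.3 -0.1  1.9] M [ 0.08 -0.12 -0.  ] 0.06 48.28957099467516 yaw -3.2
```

>>> jog_arm(
  rows=[0.5,0,0,-0.0003,-7,0.5,0,0,-0.0007,-14,0.5,0,0,-0.001,-21,0.5,0,0,-0.0013,-28,0.5,0,0,-0.0016,-35,0.5,0,0,-0.0016,-35],
)

```text
time: 25.07
eef_pos: [0.5228, -0.0143, 0.0487]
tcp_rot: [2.828, 1.369, 0.0]
force: [-0.0, -1.0, 2.7]
width: 0.0601
gripper_force: 48.4
```

```bash
python3 st.py
```

```text
25.0667 [ 0.5228 -0.0143  0.0487] F [-0.  -1.   2.7] M [-0.02  0.03 -0.03] 0.0601 48.3556680008769 yaw -38.3
```

>>> jog_arm(
  rows=[0.5,0,0,-0.0003,-7,0.5,0,0,-0.0007,-14,0.5,0,0,-0.001,-21,0.5,0,0,-0.0013,-28,0.5,0,0,-0.0014,-30,0.5,0,0,-0.0014,-30],
)

```text
time: 25.57
eef_pos: [0.5227, -0.0143, 0.0471]
tcp_rot: [-3.084, -0.598, -0.0]
force: [0.4, 0.5, 2.7]
width: 0.0597
gripper_force: 48.3
```

```bash
python3 st.py
```

```text
25.5667 [ 0.5227 -0.0143  0.0471] F [0.4 0.5 2.7] M [ 0.04 -0.02 -0.05] 0.0597 48.31144390627742 yaw -68.1
```

>>> jog_arm(
  rows=[0.5,0,0,-0.0004,-7,0.5,0,0,-0.0008,-15,0.5,0,0,-0.0008,-15],
)

```text
time: 25.82
eef_pos: [0.5229, -0.0144, 0.0464]
tcp_rot: [3.136, 0.187, 0.001]
force: [0.1, 0.6, 2.4]
width: 0.06
gripper_force: 48.3
```

```bash
python3 st.py
```

```text
25.8167 [ 0.5229 -0.0144  0.0464] F [0.1 0.6 2.4] M [ 0.01 -0.12 -0.  ] 0.06 48.330392707139254 yaw -83.2
```

>>> jog_arm(
  rows=[0.5,0,0,-0.0003,-6,0.5,0,0,-0.0005,-10,0.5,0,0,-0.0005,-10],
)

```text
time: 26.07
eef_pos: [0.523, -0.0101, 0.0463]
tcp_rot: [-3.134, 0.077, -0.001]
force: [0.4, 12.1, 4.8]
width: 0.06
gripper_force: 52.0
```

```bash
python3 st.py
```

```text
26.0667 [ 0.523  -0.0101  0.0463] F [ 0.4 12.1  4.8] M [ 1.87 -0.07  1.11] 0.06 52.029924653470516 yaw -92.6
```

>>> jog_arm(
  rows=[0.5,0,0,0,5,0.5,0,0,0,5,0.8,0,0,0,5,1,0,0,0,5,1,0,0,0,5,1,0,0,0.03,5,1,0,0,0.07,5,1,0,0,0.09,5,1,0,0,0.09,5],
)

```text
time: 26.82
eef_pos: [0.5272, -0.0154, 0.1416]
tcp_rot: [3.139, 0.05, 0.017]
force: [0.4, 0.4, 1.1]
width: 0.0854
gripper_force: 0.0
```

>>> jog_arm(
  rows=[0.8,0.03,-0.007,0,-7,0.6,0.06,-0.014,0,-14,0.6,0.093,-0.022,0,-14,0.6,0.093,-0.022,0,-14,0.6,0.093,-0.022,0,-14,0.6,0.093,-0.022,0,-14],
)

```text
time: 27.32
eef_pos: [0.6141, -0.0363, 0.134]
tcp_rot: [-3.124, 0.333, 0.006]
force: [-0.6, 0.0, 0.0]
width: 0.0513
gripper_force: 0.0
```

```bash
python3 st.py
```

```text
27.3167 [ 0.6141 -0.0363  0.134 ] F [-0.6  0.   0. ] M [-0.02  0.02 -0.01] 0.0513 0.0 yaw -102.2
```

>>> jog_arm(
  rows=[0.6,0.0005,0,-0.02,0,0.6,0.0005,0,-0.035,0,0.6,0.0005,0,-0.047,0,0.6,0.0005,0,-0.047,0,0.4,0.0005,0,-0.047,0,0.2,0.0005,0,-0.047,0,0.2,0.0005,0,-0.047,0,0.2,0.0005,0,-0.047,0],
  squeeze=60,
)

```text
time: 27.98
eef_pos: [0.6164, -0.0343, 0.0898]
tcp_rot: [-3.121, 0.334, -0.001]
force: [-0.4, 4.9, -1.2]
width: 0.0254
gripper_force: 62.8
```

>>> jog_arm(
  rows=[0.2,0,0.0005,0,7,0.2,0,0.0005,0,14,0.2,0,0.0005,0,21,0.2,0,0.0005,0,28,0.2,0,0.0005,0,35,0.2,0,0,0,42,0.2,0,0,0,49],
)

```text
time: 28.57
eef_pos: [0.6165, -0.0344, 0.0898]
tcp_rot: [-2.976, -0.998, -0.003]
force: [0.3, 5.1, -1.0]
width: 0.025
gripper_force: 62.8
```

```bash
python3 st.py
```

```text
28.5667 [ 0.6165 -0.0344  0.0898] F [ 0.3  5.1 -1. ] M [ 0.59  0.12 -0.  ] 0.025 62.824097871780396 yaw -52.8
```

>>> jog_arm(
  rows=[0.2,0,0,0,7,0.2,0,0,0,14,0.2,0,0,0,21,0.2,0,0,0,28,0.2,0,0,0,35,0.2,0,0,0,37,0.2,0,0,0,37],
)

```text
time: 29.15
eef_pos: [0.6165, -0.0345, 0.0898]
tcp_rot: [-2.51, -1.888, -0.004]
force: [0.8, 3.5, -0.7]
width: 0.0253
gripper_force: 63.0
```

```bash
python3 st.py
```

```text
29.15 [ 0.6165 -0.0345  0.0898] F [ 0.8  3.5 -0.7] M [ 0.66  0.26 -0.32] 0.0253 63.038209676742554 yaw -16.0
```

>>> jog_arm(
  rows=[0.5,0,0,0,0,0.6,0,0,0,0,0.6,0,0,0,0,0.6,0,0,0.03,0,0.6,0,0,0.06,0,0.6,0,0,0.1,0,0.6,-0.02,0.03,0.1,0,0.6,-0.05,0.06,0.1,0,0.6,-0.08,0.09,0.1,0,0.6,-0.1,0.12,0.1,0],
)

```text
time: 29.98
eef_pos: [0.5146, 0.0838, 0.1895]
tcp_rot: [2.514, 1.883, 0.0]
force: [0.4, 0.8, -0.3]
width: 0.0513
gripper_force: 0.0
```

>>> jog_arm(
  rows=[0.6,-0.02,0.04,0,0,0.6,-0.04,0.08,0,0,0.6,-0.06,0.12,0,0,0.6,-0.08,0.16,0,0,0.6,-0.08,0.2,0,0,0.6,-0.08,0.24,0,0,0.6,-0.08,0.24,0,0,0.6,-0.08,0.24,0,0],
)

```text
time: 30.65
eef_pos: [0.4362, 0.3259, 0.1894]
tcp_rot: [2.508, 1.891, 0.003]
force: [-0.0, -1.2, -0.5]
width: 0.0513
gripper_force: 0.0
```

Run:
```python
import st
from h import *
snap('side','s12');snap('top','t12')
t=cv2.imread('pics/t12.png');s=cv2.imread('pics/s12.png')
a=cv2.resize(t[70:330,120:540],(800,495),interpolation=cv2.INTER_CUBIC)[:300]
L=cv2.resize(t[100:230,275:405],(400,400),interpolation=cv2.INTER_CUBIC);R=cv2.resize(s[130:240,295:405],(400,400),interpolation=cv2.INTER_CUBIC)
full=cv2.resize(t,(400,250));fs=cv2.resize(s,(400,250))
cv2.imwrite('pics/c12.png',np.vstack([np.hstack([L,R])[40:380],np.hstack([full,fs])]))
```

```text
30.65 [0.4362 0.3259 0.1894] F [-0.  -1.2 -0.5] M [-0.05 -0.03  0.05] 0.0513 0.0 yaw -16.0
```

View pics/c12.png

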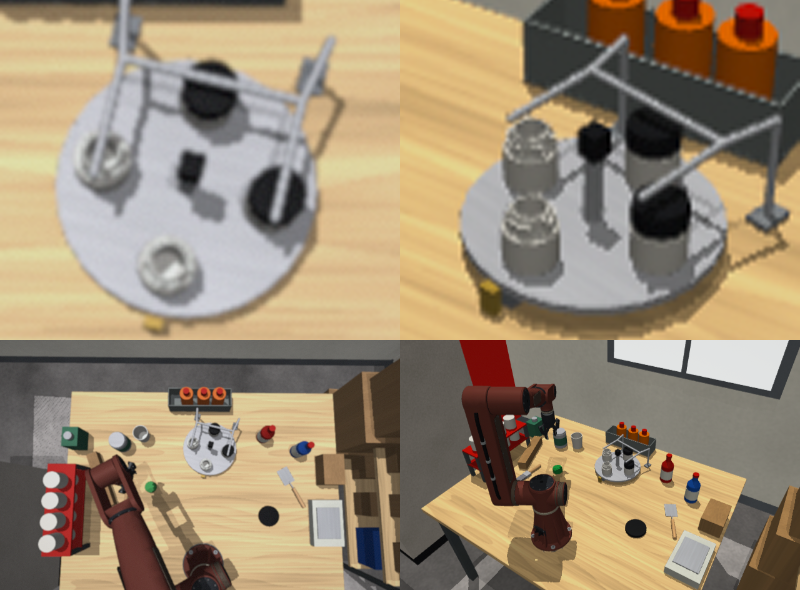

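Both lids are seated flush on the back pot (crop (210,88)) and the right pot (crop (275,197)). An open pot is clicked in at the front (crop (168,265)), no black lid is left on the table, and the bystanders have not moved.

```bash
python3 -c "
from plant import robot
print(robot.finish_job())"
```

```text
the job is handed in; nothing more can be done
None
```

The job is handed in at about 31 s (no verdict was returned): both black lids I found (no third one was in view) are screwed down to the end stop on their own pots, an uncovered pot is clicked in at the front, and the bystanders are where they were.

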